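Clamp a padlock in a cranked cam vise

ROBOT

A 6-joint arm with a two-finger parallel gripper is mounted at the origin on the work surface. World frame = base frame: x ahead of the robot, y to its left, z up, the work surface at z = 0. Lengths are in m, angles in rad, forces in N, time in s.
With the tool pointing down it reaches from about 0.325 to 0.775 m from the base axis. Payload 5.5 kg.
Tool frame: the origin (TCP) lies at the very end of the fingers, on their centre line; the grasp point (between the pads) lies 19 mm behind it; z points along the fingers, y is the direction in which the jaws open and shut (so a half turn about z gives the same grasp; the last joint's range is limited). The gripper opens to 85 mm and grips with 20 to 120 N. Pads are 22 mm wide; open, the fingers measure 114 mm over their backs; the gripper's body (76 mm by 85 mm) begins 54 mm behind the grasp point. The pads swing forward as they close: fully open they stand 13 mm farther back than shut.
Start: joints at [-1.307, 0.091, 1.231, -0, 1.82, -0.057], TCP at [0.189, -0.569, 0.231] pointing down, gripper open.
Joint ranges: [-2.87, 2.87], [-0.86, 2.18], [0.17, 2.46], [-1.51, 4.65], [0.06, 2.69], [-2.65, 2.65]. Speed limits (rad/s): [2.57, 2.57, 3.01, 3.14, 3.14, 3.14].

INTERFACE

Orientations are given as a unit quaternion [w, x, y, z].
In Python, from bench import state, grab_frame, calibration, job_done gives the robot as it stands.
- The arm moves only by the tool step_arm, never from a script. Its argument "targets" is one flat list of numbers, 7 for each row, row after row: the shift along the tool's x, y, z in cm, then the turn, a rotation vector about the tool's x, y, z in degrees, then the closure, from 0 (fully open) to 1 (shut). In form: [x, y, z, rx, ry, rz, grip, x, y, z, rx, ry, rz, grip, ...]. A call has 1 to 8 rows; each row shifts and turns the commanded pose from where the row before left it, along the tool's axes as they then stand; what a row does not reach is not made up. A row lasts 1/8 s, in which the tool goes at most 62.5 mm and 10.7 degrees, less where a joint would pass 70% of its speed; a pose out of reach is approached as far as the arm can. A call is refused whole if a number of a shift passes 6.25 or a number of a turn 10.7, either way. A call with a gripper value outside its range is refused whole. The fingers move at their own pace and stop on an object; "force" is the grip in N (left out, the last holds). Time passes only in rows, so rows that do not move let the fingers close. It gives the time, the measured TCP pose, the force and the opening at its end, in the units of the state.
- state(): the state, without advancing time (a new reading comes with each control period).
- grab_frame(name): name is "scene" or "side" or "wrist"; returns (picture, depth): 400x640x3 uint8, red, green, blue; 400x640 float32, m along the optical axis (not along the pixel's ray), 0 where there is no reading.
- calibration(name): a dict with "intrinsics" (3x3 intrinsics, pixels), "cam_to_world" (4x4, takes a point from camera to world coordinates). Camera axes: x right, y down, z forward; pixel columns grow to the right and rows downward; lengths in m; the calibration is good to about 2 mm. The wrist camera is an equidistant fisheye: a pixel r from the principal point sees the ray r / f radians off the axis. A picture is of the moment at which its call begins: read the wrist's pose just before it. calibration takes no time and is no camera call; for the wrist camera it gives the pose at the moment of the call.
- job_done(): hands the job in, once; it reports no verdict.
The state is a dict: "clock": time; "q": joint angles; "qd": joint speeds; "tau": joint torques, N m; "eef_pos": TCP position; "tool_rot": TCP orientation; "contact_force": force on the tool from outside, world axes, zero at the start; "ft_torque": the same for the moment, N m; "opening": finger opening in m.
Only numpy, scipy, OpenCV 4.12 (cv2) and the standard library are available. Lean on these libraries where they do the work, as an engineer would, in place of code of your own. Each camera call takes 0.05 s, during which the arm holds its last target. There are 200 camera calls.

TASK

Stand the padlock upright, shackle up, in the nest of the small cam vise between the spring jaw and the fixed anvil, and let go of it. Then crank the camshaft gently clockwise (seen from above) until the follower rests in the cam's flat dwell, so that the padlock stays clamped when you let go of the crank; going over the dwell lets it loose again. Hold the crank with a light grip and do not force it, and leave the plant, the tin and the screwdriver alone.

Things in the scene. Friction and masses are not known exactly. Their poses are not given: they have to be found in the camera images.
- vise: Grey cam vise screwed to the white console. Origin: underside; y axis: clamping direction, z up. Base plate 130 (x) by 230 (y, -160 to +70) by 12 mm. Along +y: vertical camshaft with plate cam (24 to 42 mm radius) and crank (y = -100 mm), flat-faced follower, spring jaw, nest, anvil (steel block 50 mm wide in x, face at y = +41 mm, top 44 mm above the console).
- nest (a point): Where the middle of the clamped padlock's underside belongs: on the base plate, 12 mm above the console; axes as the vise's. Two rails, 6 mm high, leave a channel 28 mm wide (x). The padlock's width lies along y, one end at the anvil's face 20 mm from here in +y. At the start 53 mm are free between jaw and anvil: set it down some 3 mm short of the anvil, the jaw pushes it home.
- padlock_mid (a point): Centre of the body of a brass padlock standing on the console, 19 mm above its underside. Body 40 mm wide (its x), 20 mm thick (its y), 38 mm high; steel shackle (8 mm bar) upward, 24 mm more, in the plane of the width. About 0.2 kg. Grasp the body across its thickness from above.
- padlock: The same padlock; origin at the centre of its underside.
- jaw: Spring jaw: steel plate 34 mm wide (x), 8 mm thick (y), top 42 mm above the console, on springs in front of the follower that begin to yield at 40 N and press the padlock with about 63 N in the dwell. Once it touches the padlock it stands still, so its place does not tell the dwell. Its face lies 12 mm from this point in the vise's -y.
- shaft (a point): Camshaft axis (vertical), at the level of the middle of the crank's grip, 82 mm above the console. The crank turns clockwise seen from above. The dwell spans about 0.5 rad; in it the crank stays where it is left. Let go before it, the crank springs back; beyond it the crank pulls ahead by itself and the jaw opens.
- crank_grip (a point): Centre of the crank's upright black grip, 22 mm in diameter, 48 mm high (58 to 106 mm above the console), spinning freely on its pin. Thin plastic: the forces of all fingers on it, squeeze included, must not add up to more than 130 N (so squeeze with 20 to 40 N a finger). It moves on a level circle of 60 mm radius round shaft. Grasp it from above.
- crank: Flat crank arm, top 59 mm above the console; origin on the shaft's axis, x along the arm. Its angle to the cam differs every time and the cam starts anywhere on its low part: the dwell lies 1.8 to 3.3 rad on. Load at the grip: 1 to 3 N of friction; at the jaw's bite it jumps to 9 to 13 N, then falls steadily for 0.5 rad to friction alone: there the dwell begins.
- pot_plant: Bystander: terracotta pot 92 mm wide and 72 mm high with a green plant, origin under its centre.
- polish_tin: Bystander: flat dark tin, 72 mm wide, 28 mm high, origin under its centre.
- screwdriver: Bystander: screwdriver lying on the console.
There are look-alikes about, which are no part of the job. What is meant by the padlock is not blue or red, and is the larger of those in its own colour.

How it is judged:
By the outcome, as a careful person would: the job done as asked, in the order asked, and still so for the second after the job is handed in, with the robot touching nothing.
It also fails if it takes over 64 s, if anything falls off the work surface, if the arm or the gripper's body presses on something with over 40 N, if the wrist force passes 120 N, or if a joint passes its speed limit or range.

## Working session

There is one attempt and no reset: what is moved stays moved. The work goes in short steps, Python scripts to look and compute and a tool call to move; the robot and the scene stay as the last step left them, time stands still between calls to the robot, and variables do not carry over. Pictures are saved under pics/ and viewed, about 8 in all and at most 12, crops included, and the job is handed in when it is done.

Besides the shell and the picture viewer there is one more tool, called after "Call:" in YAML: its name, and indented under it one key for each argument. step_arm: Moves the arm, as the interface text tells. Its arguments: {"type":"object","properties":{"targets":{"type":"array"},"force":{"type":"number"}},"required":["targets"]}

```bash
ls; mkdir -p pics
cat > h.py <<'E'
import numpy as np, cv2
from bench import state, grab_frame, calibration
def save(n,name,depth=True):
    im,d=grab_frame(n); cv2.imwrite(f'pics/{name}.png',im[:,:,::-1]); np.save(f'pics/{name}.npy',d)
    c=calibration(n); np.savez(f'pics/{name}_c.npz',K=c['intrinsics'],T=c['cam_to_world']); return im,d
def load(name):
    c=np.load(f'pics/{name}_c.npz'); return cv2.imread(f'pics/{name}.png'),np.load(f'pics/{name}.npy'),c['K'],c['T']
def ray(K,u,v): return np.linalg.inv(K)@np.array([u,v,1.])
def pt(name,u,v):
    im,d,K,T=load(name); z=np.median(d[v-1:v+2,u-1:u+2]); return (T@np.r_[ray(K,u,v)*z,1])[:3]
def atz(name,u,v,z,fish=False):
    im,d,K,T=load(name)
    if fish:
        x=(u-K[0,2])/K[0,0]; y=(v-K[1,2])/K[1,1]; r=np.hypot(x,y); r=max(r,1e-9); p=np.array([np.sin(r)*x/r,np.sin(r)*y/r,np.cos(r)])
    else: p=ray(K,u,v)
    w=T[:3,:3]@p; o=T[:3,3]; return o+w*(z-o[2])/w[2]
def crop(name,u0,v0,u1,v1,s,out):
    im=load(name)[0][v0:v1,u0:u1]; cv2.imwrite(f'pics/{out}.png',cv2.resize(im,None,fx=s,fy=s,interpolation=cv2.INTER_CUBIC))
E
python3 - <<'E'
from h import *
for n in('scene','side'):
    save(n,n+'0'); c=calibration(n); print(n,np.round(c['cam_to_world'],3).tolist(),c['intrinsics'].tolist() if hasattr(c['intrinsics'],'tolist') else c['intrinsics'])
a=np.vstack([cv2.imread('pics/scene0.png'),cv2.imread('pics/side0.png')]); cv2.imwrite('pics/both.png',cv2.resize(a,(480,600)))
print(state())
E
```

```text
pics
scene [[-0.857, 0.447, -0.254, 0.82], [0.515, 0.744, -0.426, 0.537], [-0.001, -0.496, -0.868, 0.903], [0.0, 0.0, 0.0, 1.0]] [[390.73260570950964, 0.0, 318.3286599721512], [0.0, 390.73260570950964, 203.89233516342784], [0.0, 0.0, 1.0]]
side [[-0.973, -0.161, 0.164, 0.403], [-0.23, 0.685, -0.691, 0.798], [-0.002, -0.711, -0.703, 0.769], [0.0, 0.0, 0.0, 1.0]] [[480.77977081651966, 0.0, 318.0588035579325], [0.0, 480.77977081651966, 196.9756770551522], [0.0, 0.0, 1.0]]
{'clock': 0.1, 'q': array([-1.30670346e+00,  9.17873575e-02,  1.23177904e+00, -1.82719306e-05,
        1.81977077e+00, -5.66955459e-02]), 'qd': array([-0.00086919, -0.00174501, -0.00188147,  0.00058127,  0.00255951,
       -0.00098399]), 'tau': array([ 3.58142592e-03, -4.60218143e+01, -4.19218433e+01,  9.70869746e-05,
        1.05860503e-02, -1.91053680e-06]), 'eef_pos': array([ 0.18911953, -0.56915538,  0.23025399]), 'tool_rot': array([-8.66653678e-04,  9.87164385e-01,  1.59705091e-01, -9.90984131e-05]), 'contact_force': array([ 0.67217211, -0.34363613,  0.57210796]), 'ft_torque': array([-0.00517749,  0.02022271,  0.01183009]), 'opening': 0.08565942738187153}
```

View pics/scene0.png

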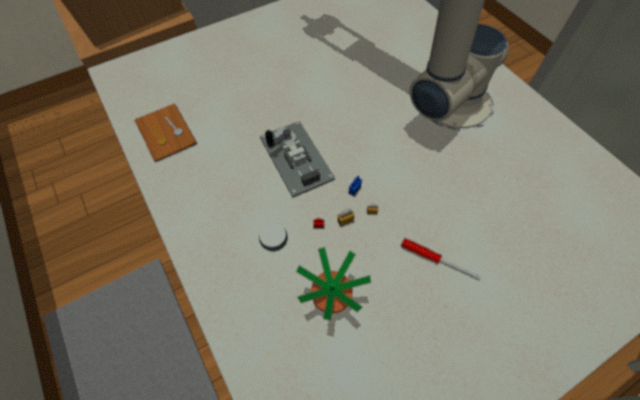

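Scene: the vise is at (297,158), with the crank grip near (269,138). Padlock candidates are brass (346,217), smaller brass (373,209), red (319,223) and blue (355,186). I choose the larger brass one and check it next in the side view.

Run:
```python
from h import *
for n,l in(('scene0',[(346,215),(373,208),(319,222),(355,186),(310,178),(269,138),(295,155)]),):
    for p in l: print(p,np.round(pt(n,*p),3))
im,d,K,T=load('side0')
def pr(p):
    c=np.linalg.inv(T)@np.r_[p,1]; q=K@c[:3]; return q[:2]/q[2]
a=pr(pt('scene0',346,215)); b=pr(pt('scene0',295,155)); print(a,b)
cu,cv=((a+b)/2).astype(int); u0=max(0,min(440,cu-110)); v0=max(0,min(240,cv-80)); print(u0,v0)
crop('side0',u0,v0,u0+200,v0+150,4,'sidecrop')
```

```text
(346, 215) [0.524 0.177 0.039]
(373, 208) [0.45  0.19  0.026]
(319, 222) [0.589 0.154 0.028]
(355, 186) [0.458 0.117 0.04 ]
(310, 178) [0.546 0.035 0.041]
(269, 138) [ 0.591 -0.1    0.092]
(295, 155) [ 0.542 -0.054  0.036]
[331.24927142 233.78969818] [344.79631344 160.89350368]
228 117
```

View pics/sidecrop.png

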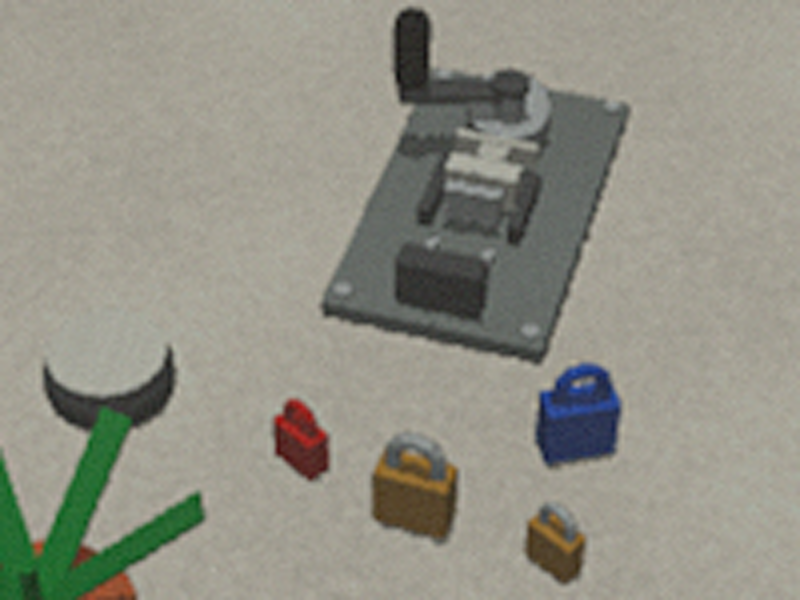

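The larger brass padlock is at crop (414,485). The smaller brass one is at (555,545), and the blue and red ones are clear of it. Next, coarse poses.

```bash
cat >> h.py <<'E'
from scipy.spatial.transform import Rotation as R
def tool():
    s=state(); w=s['tool_rot']; return s['eef_pos'],R.from_quat([w[1],w[2],w[3],w[0]])
def go(p,yaw=None):
    """world target pos; yaw=angle (deg) of tool y axis in world (mod 180). prints total shift in present tool axes (cm), turn deg"""
    e,r=tool(); print('shift cm (now axes)',np.round(r.inv().apply(np.array(p)-e)*100,2))
    if yaw is not None:
        y=r.apply([0,1,0]); cur=np.degrees(np.arctan2(y[1],y[0])); dw=(yaw-cur+90)%180-90
        tgt=R.from_euler('z',dw,degrees=True)*r
        # make z exactly down
        y=np.array([np.cos(np.radians(cur+dw)),np.sin(np.radians(cur+dw)),0]);z=np.array([0,0,-1.]);x=np.cross(y,z)
        T=R.from_matrix(np.c_[x,y,z]); print('cur yaw',round(cur,1),'turn (tool rotvec deg)',np.round((r.inv()*T).as_rotvec(degrees=True),2),'q6',state()['q'][5].round(2))
        print('shift in target axes cm',np.round(T.inv().apply(np.array(p)-e)*100,2))
E
python3 - <<'E'
from h import *
f=lambda x,y,z:atz('side0',228+x/4,117+y/4,z)
for p in [(323,312),(543,360),(630,105)]: print(np.round(f(*p,.012),3))
print('lock bottom',[np.round(f(*p,0),3) for p in[(375,518),(440,541)]])
print('lock top',[np.round(f(*p,.038),3) for p in[(375,478),(457,478),(443,492)]])
print(np.round(calibration('wrist')['cam_to_world'],3).tolist(),calibration('wrist')['intrinsics'])
print(tool()[1].as_matrix().round(3)); go((.50,.08,.33),90)
E
```

```text
[0.602 0.053 0.012]
[0.476 0.062 0.012]
[ 0.459 -0.172  0.012]
lock bottom [array([0.543, 0.182, 0.   ]), array([0.507, 0.189, 0.   ])]
lock top [array([0.542, 0.187, 0.038]), array([0.502, 0.178, 0.038]), array([0.507, 0.188, 0.038])]
[[0.315, -0.916, -0.249, 0.251], [-0.949, -0.305, -0.081, -0.547], [-0.002, 0.262, -0.965, 0.373], [0.0, 0.0, 0.0, 1.0]] [[309.70691629   0.         319.43017835]
 [  0.         309.70691629 196.66287137]
 [  0.           0.           1.        ]]
[[ 0.949  0.315 -0.   ]
 [ 0.315 -0.949  0.002]
 [ 0.    -0.002 -1.   ]]
shift cm (now axes) [ 49.97 -51.82  -9.88]
cur yaw -71.6 turn (tool rotvec deg) [-1.000e-01  1.000e-02  1.838e+01] q6 -0.06
shift in target axes cm [ 31.09 -64.92  -9.97]
```

Call:
step_arm:
  targets: [0, 0, -2.5, 0, 0, 9.2, 0, 0, 0, -2.5, 0, 0, 9.2, 0, 2.6, -5.4, 0, 0, 0, 0, 0, 2.6, -5.4, 0, 0, 0, 0, 0, 2.6, -5.4, 0, 0, 0, 0, 0, 2.6, -5.4, 0, 0, 0, 0, 0, 2.6, -5.4, 0, 0, 0, 0, 0, 2.6, -5.4, 0, 0, 0, 0, 0]

```text
clock: 1.1
eef_pos: [0.3457, -0.2436, 0.2809]
tool_rot: [-0.0, 1.0, -0.0, -0.0]
contact_force: [1.7, -1.1, -0.1]
opening: 0.0853
```

Call:
step_arm:
  targets: [2.6, -5.4, 0, 0, 0, 0, 0, 2.6, -5.4, 0, 0, 0, 0, 0, 2.6, -5.4, 0, 0, 0, 0, 0, 2.6, -5.4, 0, 0, 0, 0, 0, 2.6, -5.4, 0, 0, 0, 0, 0, 1.5, -4, 0, 0, 0, 0, 0, 0, 0, 0, 0, 0, 0, 0, 0, 0, 0, 0, 0, 0, 0]

```text
clock: 2.1
eef_pos: [0.4902, 0.0642, 0.2809]
tool_rot: [0.0, 1.0, -0.0, -0.0]
contact_force: [0.3, -0.1, 0.6]
opening: 0.0855
```

Run:
```python
from h import *
print(state()['eef_pos'],state()['clock'],np.abs(state()['qd']).max()); save('wrist','w1')
im=load('w1')[0]; cv2.imwrite('pics/w1b.png',cv2.resize(im,(800,500),interpolation=cv2.INTER_CUBIC))
```

```text
[0.49018858 0.06418015 0.28091357] 2.1 0.024468063857081165
```

View pics/w1b.png

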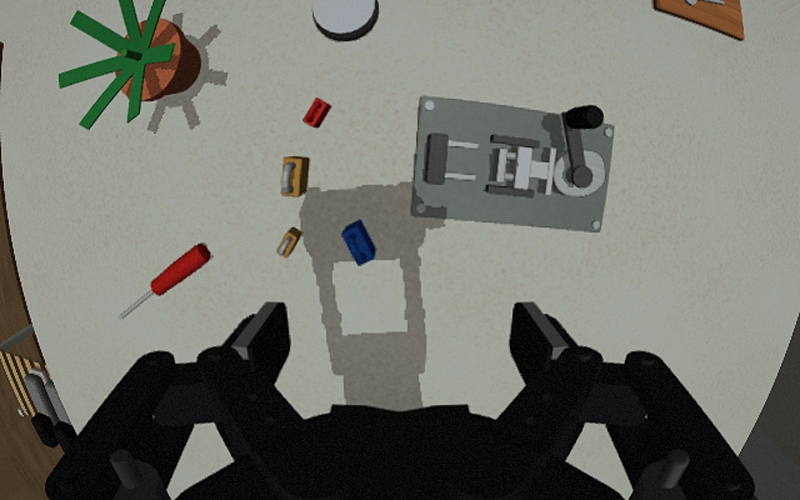

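Run:
```python
from h import *
crop('w1',322,72,497,192,4,'a'); crop('w1',215,118,265,163,8,'b')
a=cv2.imread('pics/a.png'); b=cv2.imread('pics/b.png'); print(a.shape,b.shape)
# stack: vise 700x480 reduced into 466x320? keep separate canvas
c=np.zeros((600,800,3),np.uint8); c[:360,:525]=cv2.resize(a,(525,360)); c[240:600,400:800][0:0]
cv2.imwrite('pics/a4.png',a); c2=np.zeros((600,700,3),np.uint8); c2[:480]=a; c2[480:,:]=0
cv2.imwrite('pics/vise.png',a); cv2.imwrite('pics/lock.png',b)
```

```text
(480, 700, 3) (360, 400, 3)
```

View pics/vise.png

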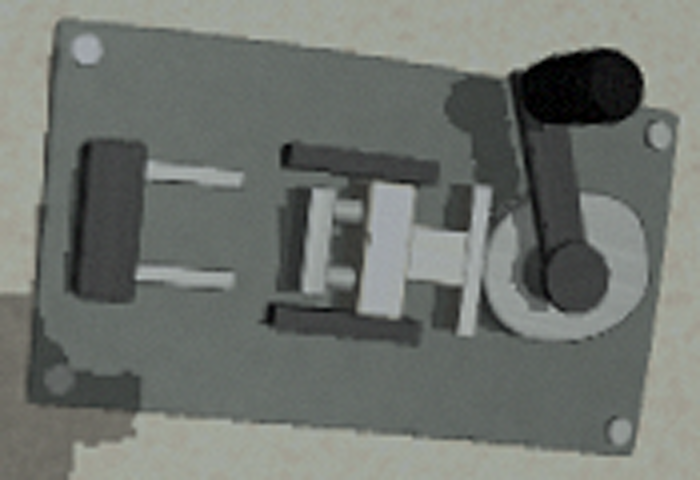

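View pics/lock.png

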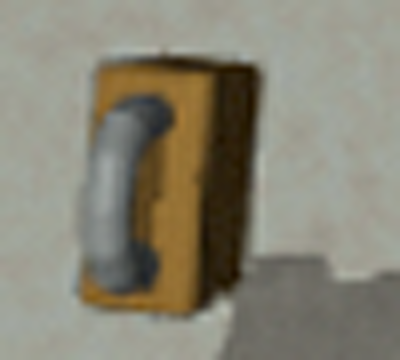

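Run:
```python
from h import *
g=lambda x,y,z:atz('w1',215+x/8-.4,118+y/8-.4,z,True)
f=lambda x,y,z:atz('w1',322+x/4-.4,72+y/4-.4,z,True)
L=np.array([g(*p,.038) for p in[(100,65),(215,70),(198,312),(82,300)]]);print('lock',L.round(4)[:,:2],L.mean(0))
w=(L[0]+L[1]-L[2]-L[3])/2;t=(L[0]+L[3]-L[1]-L[2])/2;ang=lambda v:np.degrees(np.arctan2(v[1],v[0]));print(np.linalg.norm(w),ang(w),np.linalg.norm(t),ang(t))
P=np.array([f(*p,.012) for p in[(62,20),(677,118),(632,455),(30,402)]]);print('plate',P.round(4)[:,:2])
yv=(P[0]+P[3]-P[1]-P[2])/2;xv=(P[0]+P[1]-P[2]-P[3])/2;print(np.linalg.norm(yv),ang(yv),np.linalg.norm(xv),ang(xv)+90)
u=yv/np.linalg.norm(yv);c=P.mean(0);print('nest from plate',c+u*(.045+.021))
A=np.array([f(*p,.044) for p in[(83,142),(148,142),(135,300),(70,298)]]);print('anvil',A.round(4)[:,:2]);
fc=(A[1]+A[2])/2;print('face mid',fc,ang(A[1]-A[2])+90,'nest from anvil',fc-u*.02)
Rr=[f(*p,.018) for p in[(243,180),(235,280)]];print('rails ends',np.round(Rr,4))
J=[f(*p,.042) for p in[(310,188),(302,292)]];print('jaw face edge',np.round(J,4))
print('grip',f(617,83,.106),'shaft',f(577,277,.07),'shaft from plate',c+u*(.045-.1))
go((L.mean(0)[0],L.mean(0)[1],.12),ang(t))
```

```text
lock [[0.5439 0.1821]
 [0.5423 0.163 ]
 [0.5036 0.1674]
 [0.5061 0.1869]] [0.5239943  0.17485233 0.038     ]
0.038520551201925546 -6.792167981165997 0.019412076440579074 83.98427831573771
plate [[ 0.6058  0.0416]
 [ 0.587  -0.1848]
 [ 0.4605 -0.1752]
 [ 0.4776  0.0518]]
0.22740692010383712 85.47303876644041 0.12773640667091643 85.57722876307241
nest from plate [ 0.53795317 -0.00086287  0.012     ]
anvil [[0.5643 0.037 ]
 [0.5647 0.0172]
 [0.5158 0.0206]
 [0.5163 0.0407]]
face mid [0.54023749 0.01887029 0.044     ] 86.02212710158513 nest from anvil [ 0.53865893 -0.00106732  0.044     ]
rails ends [[ 0.5537 -0.0178  0.018 ]
 [ 0.5203 -0.0159  0.018 ]]
jaw face edge [[ 0.552  -0.0345  0.042 ]
 [ 0.5191 -0.0329  0.042 ]]
grip [ 0.58754099 -0.10735486  0.106     ] shaft [ 0.52990114 -0.11521082  0.07      ] shaft from plate [ 0.52840286 -0.12148539  0.012     ]
shift cm (now axes) [  3.38 -11.12  16.11]
cur yaw -90.1 turn (tool rotvec deg) [0.02 0.02 5.95] q6 1.63
shift in target axes cm [  2.2  -11.41  16.12]
```

Wrist picture: the anvil is on the left, the jaw mid, the grip top at crop (617,83) and the shaft at (577,277). The padlock top rectangle gives 38.5×19.4 mm, which matches. The vise sides measure 227×128 mm, also fine. The side-view corners disagreed by 1 cm because I had read the plate's bottom edge there.

Call:
step_arm:
  targets: [0, 0, 0, 0, 0, 6, 0.2, 0.7, -3.8, 4, 0, 0, 0, 0.2, 0.7, -3.8, 4, 0, 0, 0, 0.2, 0.8, -3.8, 4, 0, 0, 0, 0.2, 0, 0, 3, 0, 0, 0, 0.2, 0, 0, 0, 0, 0, 0, 0.2, 0, 0, 0, 0, 0, 0, 0.2]
  force: 40

```text
clock: 3.02
eef_pos: [0.5249, 0.1745, 0.1332]
tool_rot: [-0.0, 0.999, -0.053, 0.001]
contact_force: [0.9, -0.8, 0.5]
opening: 0.0684
```

Run:
```python
from h import *
save('wrist','w2'); im,d,K,T=load('w2'); print(state()['eef_pos'],state()['opening'])
Ti=np.linalg.inv(T)
def prf(p):
    c=(Ti@np.r_[p,1])[:3]; th=np.arctan2(np.hypot(*c[:2]),c[2]); n=c[:2]/np.hypot(*c[:2]); return K[:2,2]+K[0,0]*th*n
a=prf([.524,.175,.038]);print(a); u0,v0=int(a[0])-67,int(a[1])-50; print(u0,v0); crop('w2',u0,v0,u0+133,v0+100,6,'w2c')
```

```text
[0.52524823 0.1747419  0.1337977 ] 0.06833697346396424
[320.83722378 198.76147458]
253 148
```

View pics/w2c.png

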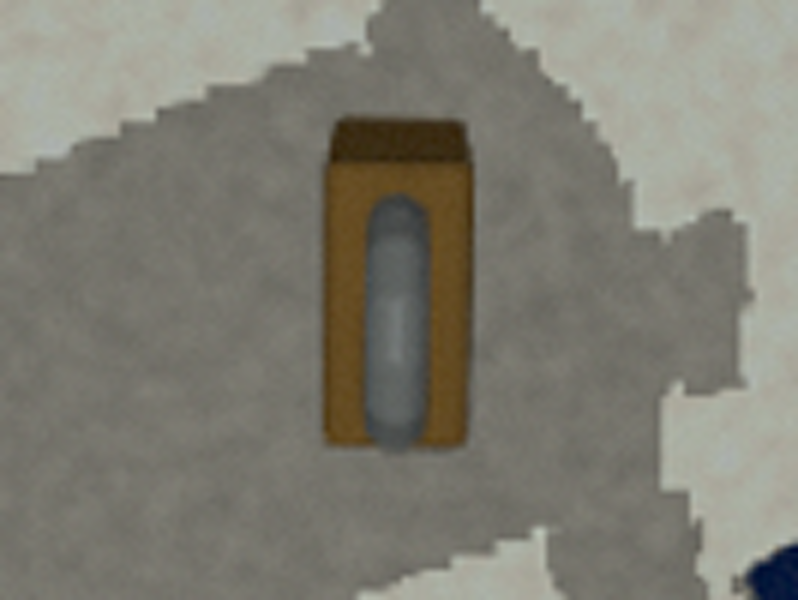

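The padlock top face spans crop (328,160) to (466,445), aligned with the tool.

Run:
```python
from h import *
L=np.array([atz('w2',253+x/6-.4,148+y/6-.4,.038,True) for x,y in[(328,160),(472,160),(466,445),(324,445)]])
w=(L[0]+L[1]-L[2]-L[3])/2;t=(L[0]+L[3]-L[1]-L[2])/2;ang=lambda v:np.degrees(np.arctan2(v[1],v[0]));print(L.mean(0),np.linalg.norm(w),ang(w),np.linalg.norm(t),ang(t))
c=L.mean(0); go((c[0],c[1],.010),ang(w)+90)
```

```text
[0.52437137 0.17656425 0.038     ] 0.039390016031534414 -7.117403040384146 0.019062360085467772 83.90202752028564
shift cm (now axes) [-0.15 -0.16 12.38]
cur yaw -96.1 turn (tool rotvec deg) [-0.07 -0.19  1.  ] q6 1.94
shift in target axes cm [-0.11 -0.17 12.38]
```

Call:
step_arm:
  targets: [-0.1, -0.2, 4, 0, 0, 0.8, 0.2, 0, 0, 4, 0, 0, 0, 0.2, 0, 0, 3, 0, 0, 0, 0.2, 0, 0, 1.4, 0, 0, 0, 0.2, 0, 0, 0, 0, 0, 0, 0.5, 0, 0, 0, 0, 0, 0, 0.9, 0, 0, 0, 0, 0, 0, 0.9, 0, 0, 0, 0, 0, 0, 0.9]
  force: 50

```text
clock: 4.08
eef_pos: [0.5249, 0.1779, 0.0096]
tool_rot: [-0.0, 0.998, -0.06, 0.002]
contact_force: [-0.1, 0.2, 5.8]
opening: 0.0192
```

Call:
step_arm:
  targets: [0, 0, 0, 0, 0, 0, 0.9, 0, 0, 0, 0, 0, 0, 0.9]

```text
clock: 4.32
eef_pos: [0.5248, 0.1779, 0.0095]
tool_rot: [-0.0, 0.998, -0.059, 0.002]
contact_force: [0.6, -0.7, 6.8]
opening: 0.0193
```

Call:
step_arm:
  targets: [0, 0, -5, 0, 0, 0, 0.9, 0, 0, -5, 0, 0, 0, 0.9, 0, 0, -3, 0, 0, -10, 0.9, 0, 0, 0, 0, 0, -10, 0.9, 0, 0, 0, 0, 0, -10, 0.9, 0, 0, 0, 0, 0, -10, 0.9, 0, 0, 0, 0, 0, -10, 0.9, 0, 0, 0, 0, 0, -10, 0.9]

```text
clock: 5.32
eef_pos: [0.5232, 0.1777, 0.1371]
tool_rot: [-0.0, 0.893, 0.45, -0.0]
contact_force: [0.1, 0.8, -1.2]
opening: 0.0192
```

Call:
step_arm:
  targets: [0, 0, 0, 0, 0, -10, 0.9, 0, 0, 0, 0, 0, -10, 0.9, 0, 0, 0, 0, 0, -10, 0.9, 0, 0, 0, 0, 0, 0, 0.9]

```text
clock: 5.82
eef_pos: [0.5233, 0.1777, 0.1371]
tool_rot: [-0.0, 0.748, 0.663, -0.0]
contact_force: [-0.5, -0.4, -1.5]
opening: 0.0192
```

Run:
```python
from h import *
print(state()['q'],state()['contact_force'],state()['opening']); go((.5380,-.004,.14),-4.4)
```

```text
[ 2.65725101e-01 -3.41909206e-02  1.52470157e+00  9.96660423e-05
  1.65156516e+00  3.86207317e-01] [-0.45096326 -0.35305859 -1.4749122 ] 0.01923891326673628
shift cm (now axes) [-17.86   3.65  -0.29]
cur yaw -6.9 turn (tool rotvec deg) [-0.03  0.   -2.5 ] q6 0.39
shift in target axes cm [-18.     2.86  -0.29]
```

Call:
step_arm:
  targets: [0, 0, 0, 0, 0, -2.5, 0.9, -4.5, 0.7, 0, 0, 0, 0, 0.9, -4.5, 0.7, 0, 0, 0, 0, 0.9, -4.5, 0.7, 0, 0, 0, 0, 0.9, -3.5, 0.7, 0, 0, 0, 0, 0.9, 0, 0, 0, 0, 0, 0, 0.9, 0, 0, 0, 0, 0, 0, 0.9]

```text
clock: 6.7
eef_pos: [0.5385, 0.0064, 0.1372]
tool_rot: [-0.0, 0.734, 0.679, 0.0]
contact_force: [0.2, -0.1, -2.3]
opening: 0.0192
```

Run:
```python
from h import *
print(state()['eef_pos'],tool()[1].as_rotvec()); save('wrist','w3'); crop('w3',190,50,450,245,3,'w3c')
```

```text
[0.5384798  0.00637879 0.13717969] [-2.30571063e+00 -2.13290387e+00 -3.48697297e-04]
```

View pics/w3c.png

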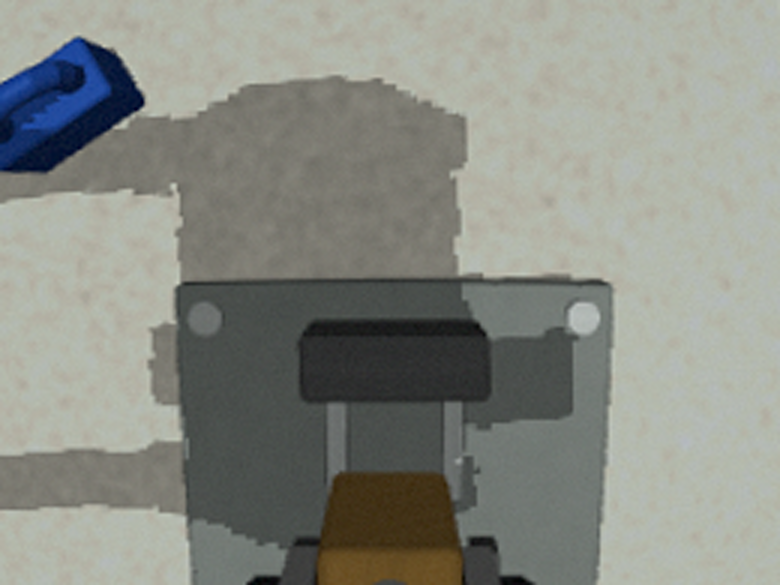

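Shown: anvil front top edge from (301,401) to (490,401), rail inner edges at x 347 and 444, and the padlock's bottom front edge from (338,474) to (443,474).

Run:
```python
from h import *
f=lambda x,y,z:atz('w3',190+x/3-.33,50+y/3-.33,z,True)
a=f(301,401,.044);b=f(490,401,.044);print('anvil',a,b,(a+b)/2,np.linalg.norm(a-b),np.degrees(np.arctan2(*(b-a)[1::-1])))
r=f(347,412,.018);s=f(444,412,.018);print('rails',r,s,(r+s)/2,np.linalg.norm(r-s))
p0=f(180,285,.012);p1=f(611,285,.012);print('plate',p0,p1,(p0+p1)/2,np.linalg.norm(p0-p1),np.degrees(np.arctan2(*(p1-p0)[1::-1])))
zb=state()['eef_pos'][2]-.0095
l=f(338,474,zb);m=f(443,474,zb);print('lock front bottom',l,m,(l+m)/2,np.linalg.norm(l-m))
l=f(320,548,zb+.038);m=f(464,548,zb+.038);print('lock front top',l,m,(l+m)/2,np.linalg.norm(l-m))
print(tool()[0])
```

```text
anvil [0.51522172 0.02285723 0.044     ] [0.56435063 0.01910483 0.044     ] [0.53978618 0.02098103 0.044     ] 0.04927200226306212 -4.367688250871515
rails [0.52524315 0.01291449 0.018     ] [0.55325086 0.01077392 0.018     ] [0.539247   0.01184421 0.018     ] 0.028089397485477254
plate [0.47917533 0.05354969 0.012     ] [0.60513114 0.04399454 0.012     ] [0.54215323 0.04877212 0.012     ] 0.12631771296687652 -4.338211330045694
lock front bottom [0.52990357 0.02778915 0.1277102 ] [0.54782971 0.0264165  0.1277102 ] [0.53886664 0.02710282 0.1277102 ] 0.01797860987857263
lock front top [0.5296811  0.02934346 0.1657102 ] [0.54862103 0.02788995 0.1657102 ] [0.53915107 0.02861671 0.1657102 ] 0.018995628395001567
[0.53847327 0.00678741 0.1372102 ]
```

Call:
step_arm:
  targets: [-1.0, 0.1, 2, 0, 0, 0, 0.9, 0, 0, 3, 0, 0, 0, 0.9, 0, 0, 3, 0, 0, 0, 0.9, 0, 0, 1.5, 0, 0, 0, 0.9, 0, 0, 1, 0, 0, 0, 0.9, 0, 0, 0.5, 0, 0, 0, 0.9, 0, 0, 0, 0, 0, 0, 0.9]

```text
clock: 7.62
eef_pos: [0.5391, -0.004, 0.0277]
tool_rot: [0.0, 0.733, 0.68, 0.0]
contact_force: [0.7, -0.6, -1.9]
opening: 0.0191
```

Run:
```python
from h import *
print(state()['eef_pos'],state()['contact_force'],state()['ft_torque']); save('side','s2'); crop('side0',0,0,1,1,1,'x');crop('s2',290,100,410,190,6,'s2c')
```

```text
[ 0.53914547 -0.00402815  0.02771602] [ 0.67568419 -0.56727989 -1.86647685] [-0.00088364  0.04698415 -0.00899628]
```

View pics/s2c.png

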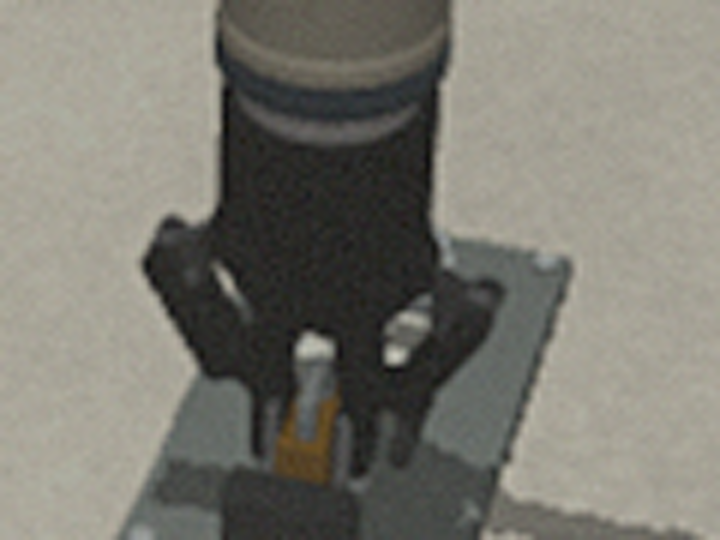

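The padlock hangs between jaw and anvil, no contact yet. I lower it.

Call:
step_arm:
  targets: [0, 0, 0.3, 0, 0, 0, 0.9, 0, 0, 0.2, 0, 0, 0, 0.9, 0, 0, 0, 0, 0, 0, 0.9]

```text
clock: 8.05
eef_pos: [0.5387, -0.004, 0.0221]
tool_rot: [-0.0, 0.733, 0.68, -0.0]
contact_force: [0.1, 0.5, -2.2]
opening: 0.0191
```

Call:
step_arm:
  targets: [0, 0, 0.1, 0, 0, 0, 0.9, 0, 0, 0, 0, 0, 0, 0.9]

```text
clock: 8.3
eef_pos: [0.5389, -0.004, 0.0216]
tool_rot: [0.0, 0.733, 0.68, 0.0]
contact_force: [0.1, -0.2, 0.5]
opening: 0.0193
```

Call:
step_arm:
  targets: [0, 0, 0, 0, 0, 0, 0.7, 0, 0, 0, 0, 0, 0, 0.6, 0, 0, 0, 0, 0, 0, 0.45, 0, 0, 0, 0, 0, 0, 0.3, 0, 0, -3, 0, 0, 0, 0.3, 0, 0, -5, 0, 0, 0, 0.3, 0, 0, -5, 0, 0, 0, 0.3, 0, 0, 0, 0, 0, 0, 0.3]

```text
clock: 9.3
eef_pos: [0.5412, -0.0042, 0.1571]
tool_rot: [0.004, 0.733, 0.68, 0.003]
contact_force: [-0.4, 0.1, 0.4]
opening: 0.0597
```

Run:
```python
from h import *
print(state()['eef_pos'],state()['opening'],state()['q']); save('wrist','w4'); im,d,K,T=load('w4'); crop('w4',190,90,450,285,3,'w4c')
```

```text
[ 0.54119856 -0.00418108  0.15713015] 0.0596912814796855 [-7.05909596e-02 -7.84505419e-02  1.53189040e+00  3.95883256e-06
  1.67834309e+00  4.79575437e-03]
```

View pics/w4c.png

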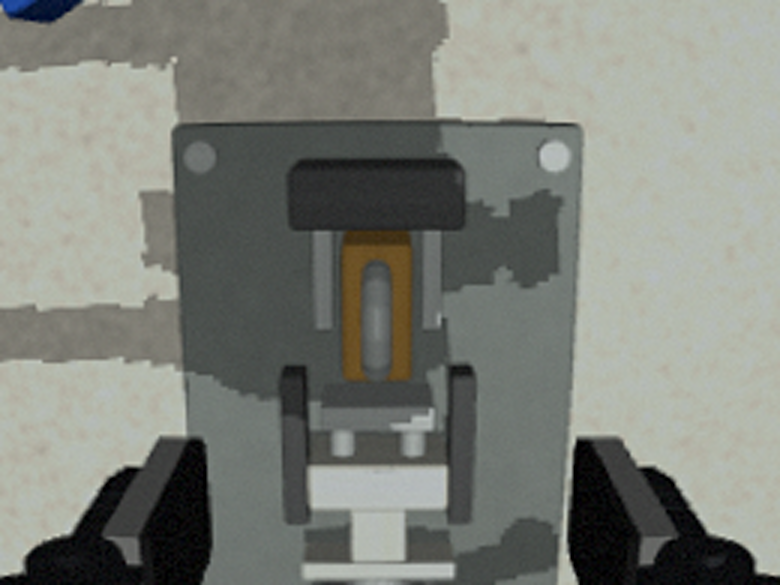

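The padlock stands square in the channel, just short of the anvil (crop (377,310)), with the jaw open at (375,400). Next I approach the crank grip and refine its place from the depth image.

Run:
```python
from h import *
go((.5875,-.1074,.16),-4.4)
```

```text
shift cm (now axes) [-9.94  5.52 -0.58]
cur yaw -4.3 turn (tool rotvec deg) [ 0.29 -0.    0.08] q6 0.0
shift in target axes cm [-9.94  5.53 -0.61]
```

Call:
step_arm:
  targets: [-2.5, 1.4, -0.3, 0.3, 0, 0, 0.3, -2.5, 1.4, 0, 0, 0, 0, 0.3, -2.5, 1.4, 0, 0, 0, 0, 0.3, -2.4, 1.3, 0, 0, 0, 0, 0.3, 0, 0, 0, 0, 0, 0, 0.3, 0, 0, 0, 0, 0, 0, 0.3]

```text
clock: 10.1
eef_pos: [0.5855, -0.1063, 0.1526]
tool_rot: [-0.003, 0.733, 0.68, -0.002]
contact_force: [0.6, 0.1, -0.3]
opening: 0.0595
```

```bash
cat >> h.py <<'E'
def cloud(name,lo,hi,c,rad):
    im,d,K,T=load(name); v,u=np.mgrid[0:400,0:640]; x=(u-K[0,2])/K[0,0]; y=(v-K[1,2])/K[1,1]; r=np.hypot(x,y)+1e-9
    P=np.stack([x/r*np.tan(r)*d,y/r*np.tan(r)*d,d],-1) if 'w'==name[0] else np.stack([x*d,y*d,d],-1)
    W=P@T[:3,:3].T+T[:3,3]; m=(d>0)&(W[...,2]>lo)&(W[...,2]<hi)&(np.hypot(W[...,0]-c[0],W[...,1]-c[1])<rad); return W,m,u,v
E
python3 - <<'E'
from h import *
print(tool()[0]); save('wrist','w5')
W,m,u,v=cloud('w5',.098,.115,(.5875,-.1074),.025); Q=W[m]; print(len(Q),Q.mean(0),Q.min(0),Q.max(0),u[m].min(),u[m].max(),v[m].min(),v[m].max())
(cx,cy),r=cv2.minEnclosingCircle(Q[:,:2].astype(np.float32)); print(cx,cy,r)
crop('w5',220,90,420,240,4,'w5c')
go((.5875,-.1074,.068),-4.4)
E
```

```text
[ 0.58554073 -0.10628911  0.1525922 ]
807 [ 0.58748842 -0.10466213  0.10505261] [ 0.57669286 -0.11607741  0.0980313 ] [ 0.59824151 -0.09556271  0.10800828] 309 341 202 234
0.5875344276428223 -0.10656656324863434 0.01123061217367649
shift cm (now axes) [-0.13  0.25  8.51]
cur yaw -4.3 turn (tool rotvec deg) [-0.4  -0.04  0.11] q6 -0.16
shift in target axes cm [-0.12  0.19  8.51]
```

View pics/w5c.png

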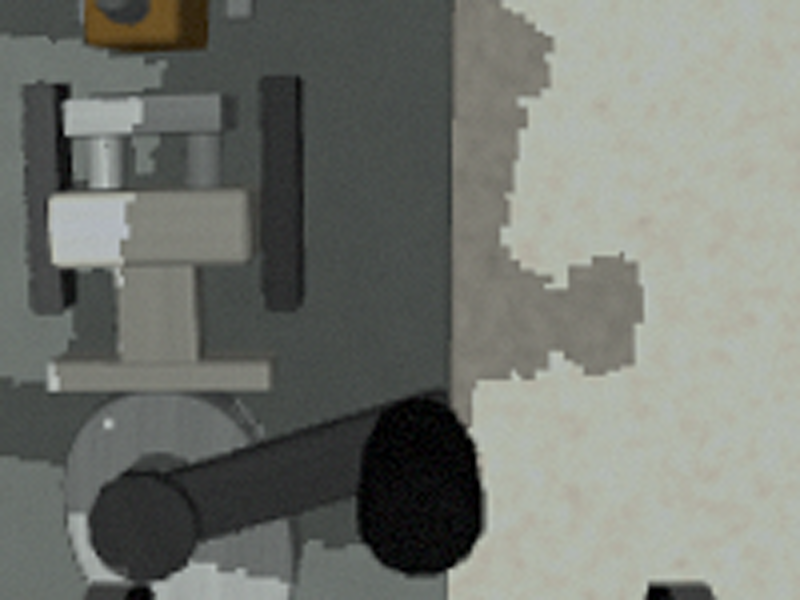

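The grip top disc is at crop (421,510) and the hub at (145,525).

Run:
```python
from h import *
f=lambda x,y,z:atz('w5',220+x/4-.4,90+y/4-.4,z,True)
W,m,u,v=cloud('w5',-1,1,(0,0),9); z=np.median(W[90+131-2:90+131+3,220+36-2:220+36+3,2]); print('hub z',z,f(145,525,z)); print('grip',f(421,511,.106))
s=np.array([.5290,-.1196])
for g in ((.5875,-.107),): d=np.array(g)-s; print(np.hypot(*d),np.degrees(np.arctan2(d[1],d[0])))
go((.5875,-.107,.068),-4.4)
```

```text
hub z 0.05907995048414433 [ 0.53017253 -0.11936885  0.05907995]
grip [ 0.58761586 -0.10404938  0.106     ]
0.05984154075556544 12.154941697222231
shift cm (now axes) [-0.09  0.25  8.51]
cur yaw -4.3 turn (tool rotvec deg) [-0.4  -0.04  0.11] q6 -0.16
shift in target axes cm [-0.08  0.19  8.51]
```

Call:
step_arm:
  targets: [0, 0.2, 3, -0.4, 0, 0, 0.35, 0, 0, 3, 0, 0, 0, 0.35, 0, 0, 2.5, 0, 0, 0, 0.35, 0, 0, 0, 0, 0, 0, 0.5, 0, 0, 0, 0, 0, 0, 0.6, 0, 0, 0, 0, 0, 0, 0.7, 0, 0, 0, 0, 0, 0, 0.8, 0, 0, 0, 0, 0, 0, 0.8]
  force: 25

```text
clock: 11.15
eef_pos: [0.5888, -0.1071, 0.0709]
tool_rot: [0.002, 0.733, 0.68, 0.001]
contact_force: [-1.1, 0.4, 5.0]
opening: 0.0214
```

Call:
step_arm:
  targets: [0, 0, 0, 0, 0, 0, 0.8, 0, 0, 0, 0, 0, 0, 0.8]

```text
clock: 11.4
eef_pos: [0.5889, -0.1071, 0.0709]
tool_rot: [0.002, 0.733, 0.68, 0.001]
contact_force: [-1.3, 0.6, 5.3]
opening: 0.0208
```

```bash
cat >> h.py <<'E'
S=np.array([.5293,-.1197])
def crank():
    s=state(); e,r=tool(); d=e[:2]-S; a=np.arctan2(d[1],d[0]); n=np.array([np.cos(a),np.sin(a)]); t=np.array([np.sin(a),-np.cos(a)])
    F=s['contact_force']; print('t',round(s['clock'],2),'ang',round(np.degrees(a),1),'rad mm',round(np.hypot(*d)*1e3,1),'z',round(e[2],4),'Frad %.1f Ftan(cw) %.1f Fz %.1f'%(F[:2]@n,F[:2]@t,F[2]),'open',round(s['opening'],4)); return np.degrees(a)
def plan(a1,n,rad=.060):
    """tool-axis rows cm to move grip from measured place to angle a1 (deg) in n rows along circle"""
    e,r=tool(); d=e[:2]-S; a0=np.degrees(np.arctan2(d[1],d[0])); r0=np.hypot(*d); p=e[:2]
    if a1>a0: a1-=360
    for k in range(1,n+1):
        a=np.radians(a0+(a1-a0)*k/n); rr=r0+(rad-r0)*k/n; q=S+rr*np.array([np.cos(a),np.sin(a)])
        print(np.round(r.inv().apply(np.r_[q-p,0])*100,2)[:2].tolist(),end=' '); p=q
    print()
E
python3 - <<'E'
from h import *
crank(); print(state()['contact_force'],tool()[0]); plan(-12,6)
E
```

```text
t 11.4 ang 11.9 rad mm 60.9 z 0.0709 Frad -1.2 Ftan(cw) -0.8 Fz 5.3 open 0.0208
[-1.30109685  0.56763167  5.32835823] [ 0.58886514 -0.10713682  0.07089415]
[-0.41, 0.09] [-0.42, 0.06] [-0.42, 0.03] [-0.42, 0.0] [-0.42, -0.03] [-0.41, -0.06]
```

Call:
step_arm:
  targets: [-0.4, 0.1, -0.1, 0, 0, 0, 0.8, -0.42, 0.06, 0, 0, 0, 0, 0.8, -0.42, 0.03, 0, 0, 0, 0, 0.8, -0.42, 0, 0, 0, 0, 0, 0.8, -0.42, -0.03, 0, 0, 0, 0, 0.8, -0.41, -0.06, 0, 0, 0, 0, 0.8]

```text
clock: 12.15
eef_pos: [0.5889, -0.1327, 0.0711]
tool_rot: [0.003, 0.733, 0.68, 0.002]
contact_force: [8.1, -0.6, 3.4]
opening: 0.021
```

Run:
```python
from h import *
crank(); plan(-50,8)
```

```text
t 12.15 ang -12.3 rad mm 61.0 z 0.0711 Frad 8.1 Ftan(cw) -1.1 Fz 3.4 open 0.021
[-0.49, -0.1] [-0.48, -0.14] [-0.46, -0.18] [-0.45, -0.22] [-0.43, -0.25] [-0.4, -0.29] [-0.38, -0.32] [-0.35, -0.35]
```

```bash
sed -i 's/S=np.array(\[.5293,-.1197\])/S=np.array([.5303,-.1199])/' h.py
python3 - <<'E'
from h import *
crank(); plan(-46,8)
E
```

```text
t 12.15 ang -12.4 rad mm 60.0 z 0.0711 Frad 8.1 Ftan(cw) -1.1 Fz 3.4 open 0.021
[-0.43, -0.08] [-0.43, -0.11] [-0.42, -0.14] [-0.41, -0.17] [-0.39, -0.2] [-0.38, -0.23] [-0.36, -0.25] [-0.34, -0.28]
```

Call:
step_arm:
  targets: [-0.43, 0.0, 0, 0, 0, 0, 0.8, -0.43, -0.11, 0, 0, 0, 0, 0.8, -0.42, -0.14, 0, 0, 0, 0, 0.8, -0.41, -0.17, 0, 0, 0, 0, 0.8, -0.39, -0.2, 0, 0, 0, 0, 0.8, -0.38, -0.23, 0, 0, 0, 0, 0.8, -0.36, -0.25, 0, 0, 0, 0, 0.8, -0.34, -0.28, 0, 0, 0, 0, 0.8]

```text
clock: 13.15
eef_pos: [0.5719, -0.164, 0.071]
tool_rot: [0.003, 0.734, 0.68, 0.001]
contact_force: [3.3, -2.7, 5.6]
opening: 0.0212
```

Run:
```python
from h import *
crank(); plan(-70,6)
```

```text
t 13.15 ang -46.7 rad mm 60.7 z 0.071 Frad 4.2 Ftan(cw) -0.6 Fz 5.6 open 0.0212
[-0.29, -0.29] [-0.27, -0.31] [-0.24, -0.33] [-0.22, -0.34] [-0.2, -0.36] [-0.17, -0.37]
```

Call:
step_arm:
  targets: [-0.31, -0.26, 0, 0, 0, 0, 0.8, -0.27, -0.31, 0, 0, 0, 0, 0.8, -0.24, -0.33, 0, 0, 0, 0, 0.8, -0.22, -0.34, 0, 0, 0, 0, 0.8]

```text
clock: 13.65
eef_pos: [0.5585, -0.1737, 0.071]
tool_rot: [0.003, 0.734, 0.68, 0.0]
contact_force: [4.2, -3.9, 5.5]
opening: 0.0209
```

Run:
```python
from h import *
crank(); plan(-78,4)
```

```text
t 13.65 ang -62.4 rad mm 60.8 z 0.071 Frad 5.4 Ftan(cw) -1.9 Fz 5.5 open 0.0209
[-0.19, -0.37] [-0.16, -0.38] [-0.14, -0.39] [-0.11, -0.39]
```

Call:
step_arm:
  targets: [-0.22, -0.36, 0, 0, 0, 0, 0.8, -0.16, -0.38, 0, 0, 0, 0, 0.8, -0.14, -0.39, 0, 0, 0, 0, 0.8, -0.11, -0.39, 0, 0, 0, 0, 0.8]

```text
clock: 14.15
eef_pos: [0.5426, -0.1795, 0.071]
tool_rot: [0.003, 0.734, 0.679, -0.0]
contact_force: [2.8, -6.1, 5.7]
opening: 0.0212
```

Run:
```python
from h import *
crank(); plan(-93,4)
```

```text
t 14.15 ang -78.4 rad mm 60.8 z 0.071 Frad 6.5 Ftan(cw) -1.5 Fz 5.7 open 0.0212
[-0.08, -0.38] [-0.05, -0.38] [-0.03, -0.38] [-0.0, -0.38]
```

Call:
step_arm:
  targets: [-0.12, -0.38, 0, 0, 0, 0, 0.8, -0.06, -0.38, 0, 0, 0, 0, 0.8, -0.03, -0.38, 0, 0, 0, 0, 0.8, 0, -0.38, 0, 0, 0, 0, 0.8]

```text
clock: 14.65
eef_pos: [0.527, -0.1806, 0.071]
tool_rot: [0.003, 0.734, 0.679, -0.001]
contact_force: [2.2, -7.3, 5.5]
opening: 0.0213
```

Run:
```python
from h import *
crank(); plan(-109,4)
```

```text
t 14.65 ang -93.1 rad mm 60.8 z 0.071 Frad 7.2 Ftan(cw) -2.6 Fz 5.5 open 0.0213
[0.03, -0.42] [0.05, -0.42] [0.08, -0.41] [0.11, -0.4]
```

Call:
step_arm:
  targets: [0.0, -0.42, 0, 0, 0, 0, 0.8, 0.05, -0.42, 0, 0, 0, 0, 0.8, 0.08, -0.41, 0, 0, 0, 0, 0.8, 0.11, -0.4, 0, 0, 0, 0, 0.8]

```text
clock: 15.15
eef_pos: [0.5104, -0.1773, 0.071]
tool_rot: [0.003, 0.734, 0.679, -0.001]
contact_force: [1.1, -8.2, 6.0]
opening: 0.0209
```

Run:
```python
from h import *
crank(); plan(-125,4)
```

```text
t 15.15 ang -109.1 rad mm 60.7 z 0.071 Frad 7.4 Ftan(cw) -3.8 Fz 6.0 open 0.0209
[0.14, -0.4] [0.16, -0.39] [0.19, -0.37] [0.21, -0.36]
```

Call:
step_arm:
  targets: [0.07, -0.41, 0, 0, 0, 0, 0.8, 0.16, -0.39, 0, 0, 0, 0, 0.8, 0.19, -0.37, 0, 0, 0, 0, 0.8, 0.21, -0.36, 0, 0, 0, 0, 0.8]

```text
clock: 15.65
eef_pos: [0.4955, -0.1696, 0.0709]
tool_rot: [0.002, 0.734, 0.679, -0.001]
contact_force: [-2.6, -6.9, 6.3]
opening: 0.0208
```

Run:
```python
from h import *
crank(); plan(-136,4)
```

```text
t 15.65 ang -125.1 rad mm 60.7 z 0.0709 Frad 7.2 Ftan(cw) -1.9 Fz 6.3 open 0.0208
[0.17, -0.24] [0.18, -0.23] [0.19, -0.22] [0.2, -0.21]
```

Call:
step_arm:
  targets: [0.14, -0.26, 0, 0, 0, 0, 0.8, 0.18, -0.23, 0, 0, 0, 0, 0.8, 0.19, -0.22, 0, 0, 0, 0, 0.8, 0.2, -0.21, 0, 0, 0, 0, 0.8]

```text
clock: 16.15
eef_pos: [0.4866, -0.1618, 0.0709]
tool_rot: [0.002, 0.734, 0.679, -0.001]
contact_force: [-1.5, -8.2, 7.9]
opening: 0.0209
```

Run:
```python
from h import *
crank(); plan(-147,4)
```

```text
t 16.15 ang -136.2 rad mm 60.5 z 0.0709 Frad 6.7 Ftan(cw) -4.9 Fz 7.9 open 0.0209
[0.2, -0.2] [0.21, -0.19] [0.22, -0.18] [0.23, -0.17]
```

Call:
step_arm:
  targets: [0.18, -0.22, 0, 0, 0, 0, 0.8, 0.21, -0.19, 0, 0, 0, 0, 0.8]

```text
clock: 16.4
eef_pos: [0.4844, -0.1595, 0.071]
tool_rot: [0.005, 0.734, 0.679, -0.001]
contact_force: [6.0, -16.2, 1.5]
opening: 0.021
```

Run:
```python
from h import *
crank(); plan(-147,2)
```

```text
t 16.4 ang -139.3 rad mm 60.6 z 0.071 Frad 6.0 Ftan(cw) -16.2 Fz 1.5 open 0.021
[0.32, -0.26] [0.33, -0.23]
```

The bite came at about -139° (16 N). The dwell should start near -167° and be centred near -181°.

Call:
step_arm:
  targets: [0.21, -0.21, 0, 0, 0, 0, 0.8, 0.23, -0.19, 0, 0, 0, 0, 0.8, 0.24, -0.18, 0, 0, 0, 0, 0.8]
  force: 30

```text
clock: 16.77
eef_pos: [0.4793, -0.1527, 0.0709]
tool_rot: [0.006, 0.734, 0.679, -0.001]
contact_force: [6.5, -17.2, 1.2]
opening: 0.0208
```

Run:
```python
from h import *
a=crank(); plan(a-9,3)
```

```text
t 16.77 ang -147.2 rad mm 60.6 z 0.0709 Frad 3.8 Ftan(cw) -18.0 Fz 1.2 open 0.0208
[0.27, -0.17] [0.28, -0.15] [0.28, -0.14]
```

Call:
step_arm:
  targets: [0.25, -0.18, 0, 0, 0, 0, 0.8, 0.27, -0.15, 0, 0, 0, 0, 0.8, 0.28, -0.14, 0, 0, 0, 0, 0.8]

```text
clock: 17.15
eef_pos: [0.4748, -0.1441, 0.0709]
tool_rot: [0.005, 0.734, 0.679, -0.002]
contact_force: [4.5, -15.5, 3.0]
opening: 0.0211
```

Run:
```python
from h import *
a=crank(); plan(a-9,3)
```

```text
t 17.15 ang -156.4 rad mm 60.5 z 0.0709 Frad 2.1 Ftan(cw) -16.0 Fz 3.0 open 0.0211
[0.29, -0.13] [0.3, -0.11] [0.3, -0.09]
```

Call:
step_arm:
  targets: [0.29, -0.13, 0, 0, 0, 0, 0.8, 0.3, -0.1, 0, 0, 0, 0, 0.8, 0.3, -0.09, 0, 0, 0, 0, 0.8]

```text
clock: 17.52
eef_pos: [0.4716, -0.1341, 0.0708]
tool_rot: [0.004, 0.734, 0.679, -0.002]
contact_force: [0.9, -10.6, 5.4]
opening: 0.021
```

Run:
```python
from h import *
a=crank(); plan(a-6,2)
```

```text
t 17.52 ang -166.4 rad mm 60.4 z 0.0708 Frad 1.6 Ftan(cw) -10.5 Fz 5.4 open 0.021
[0.31, -0.07] [0.31, -0.06]
```

Call:
step_arm:
  targets: [0.31, -0.07, 0, 0, 0, 0, 0.8, 0.31, -0.06, 0, 0, 0, 0, 0.8]

```text
clock: 17.77
eef_pos: [0.4705, -0.1274, 0.0708]
tool_rot: [0.003, 0.734, 0.679, -0.002]
contact_force: [-0.4, -10.1, 6.1]
opening: 0.0209
```

Run:
```python
from h import *
a=crank(); plan(a-6,2)
```

```text
t 17.77 ang -172.9 rad mm 60.2 z 0.0708 Frad 1.7 Ftan(cw) -10.0 Fz 6.1 open 0.0209
[0.31, -0.04] [0.31, -0.03]
```

Call:
step_arm:
  targets: [0, 0, 0, 0, 0, 0, 0.8, 0, 0, 0, 0, 0, 0, 0.8, 0, 0, 0, 0, 0, 0, 0.8]

```text
clock: 18.15
eef_pos: [0.4705, -0.1263, 0.0708]
tool_rot: [0.002, 0.734, 0.679, -0.001]
contact_force: [-1.2, -5.9, 7.3]
opening: 0.0209
```

Run:
```python
from h import *
a=crank(); plan(a-3,1); print(state()['contact_force'],state()['ft_torque'],state()['tau'].round(2))
```

```text
t 18.15 ang -173.9 rad mm 60.2 z 0.0708 Frad 1.8 Ftan(cw) -5.8 Fz 7.3 open 0.0209
[0.31, -0.03] 
[-1.20355134 -5.92563621  7.32136332] [-0.96247731  0.10405762  0.02672478] [  3.03 -28.9  -36.46   1.96   0.32  -0.  ]
```

Call:
step_arm:
  targets: [0.31, -0.03, 0, 0, 0, 0, 0.8, 0.25, -0.01, 0, 0, 0, 0, 0.8]

```text
clock: 18.4
eef_pos: [0.4703, -0.1212, 0.0708]
tool_rot: [0.002, 0.734, 0.679, -0.001]
contact_force: [-2.0, -8.0, 7.8]
opening: 0.0212
```

Call:
step_arm:
  targets: [0, 0, 0, 0, 0, 0, 0.8, 0, 0, 0, 0, 0, 0, 0.8]

```text
clock: 18.65
eef_pos: [0.4703, -0.1204, 0.0708]
tool_rot: [0.002, 0.734, 0.679, -0.001]
contact_force: [-2.3, -5.1, 8.3]
opening: 0.021
```

Run:
```python
from h import *
a=crank()
```

```text
t 18.65 ang -179.5 rad mm 60.0 z 0.0708 Frad 2.3 Ftan(cw) -5.1 Fz 8.3 open 0.021
```

Call:
step_arm:
  targets: [-0.1, 0, -0.1, 0, 0, 0, 0.8, 0, 0, 0, 0, 0, 0, 0.65, 0, 0, 0, 0, 0, 0, 0.5, 0, 0, 0, 0, 0, 0, 0.4, 0, 0, 0, 0, 0, 0, 0.4, 0, 0, -3, 0, 0, 0, 0.4, 0, 0, -5, 0, 0, 0, 0.4, 0, 0, 0, 0, 0, 0, 0.4]

```text
clock: 19.65
eef_pos: [0.4727, -0.1199, 0.1558]
tool_rot: [0.004, 0.733, 0.68, 0.003]
contact_force: [0.6, -0.4, -0.6]
opening: 0.0513
```

Run:
```python
from h import *
print(tool()[0],state()['opening']); save('wrist','w6')
W,m,u,v=cloud('w6',.098,.115,(.470,-.120),.04); Q=W[m]; (cx,cy),r=cv2.minEnclosingCircle(Q[:,:2].astype(np.float32)); print(len(Q),cx,cy,r, np.degrees(np.arctan2(cy-S[1],cx-S[0])))
crop('w6',240,60,440,210,4,'w6c')
```

```text
[ 0.4726682  -0.11987274  0.15584731] 0.05131766591535642
707 0.4679851830005646 -0.1193373054265976 0.01063496619462967 179.48264073396678
```

View pics/w6c.png

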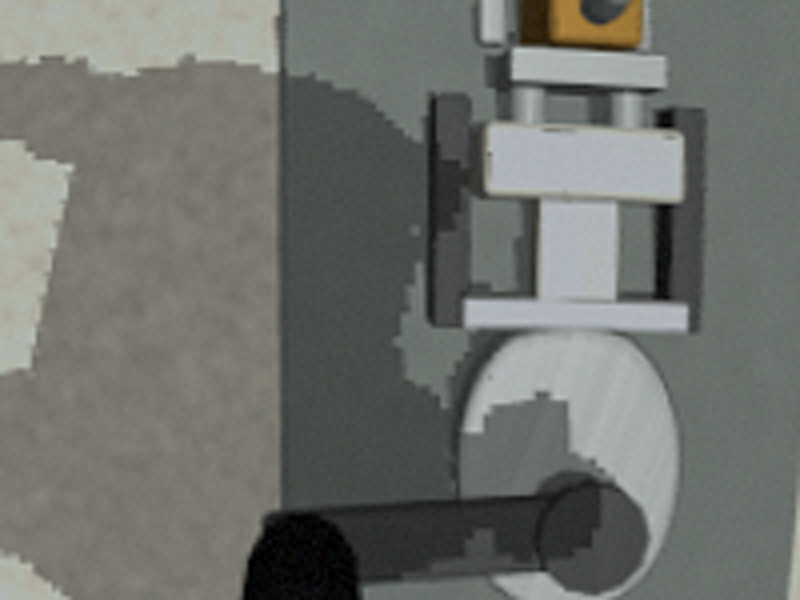

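The jaw is pressed on the padlock, the cam lobe is at the follower, and the crank stayed at -180.5°. I wait, back off, and take a last look.

Call:
step_arm:
  targets: [2, 2, -4, 0, 0, 0, 0.4, 2, 2, -2, 0, 0, 0, 0.4, 2, 1, 0, 0, 0, 0, 0.4, 0, 0, 0, 0, 0, 0, 0.4, 0, 0, 0, 0, 0, 0, 0.4, 0, 0, 0, 0, 0, 0, 0.4, 0, 0, 0, 0, 0, 0, 0.4, 0, 0, 0, 0, 0, 0, 0.4]

```text
clock: 20.7
eef_pos: [0.5248, -0.0636, 0.211]
tool_rot: [0.001, 0.733, 0.68, 0.001]
contact_force: [-0.1, 0.6, 0.8]
opening: 0.0514
```

Run:
```python
from h import *
print(tool()[0],state()['clock']); save('wrist','w7')
W,m,u,v=cloud('w7',.098,.115,(.470,-.120),.04); Q=W[m]; (cx,cy),r=cv2.minEnclosingCircle(Q[:,:2].astype(np.float32)); print(len(Q),cx,cy,r, np.degrees(np.arctan2(cy-S[1],cx-S[0])))
crop('w7',190,60,450,255,3,'w7c')
```

```text
[ 0.52477707 -0.0635586   0.21100974] 20.7
121 0.4754847288131714 -0.11817575991153717 0.009268354624509811 178.19832842019198
```

View pics/w7c.png

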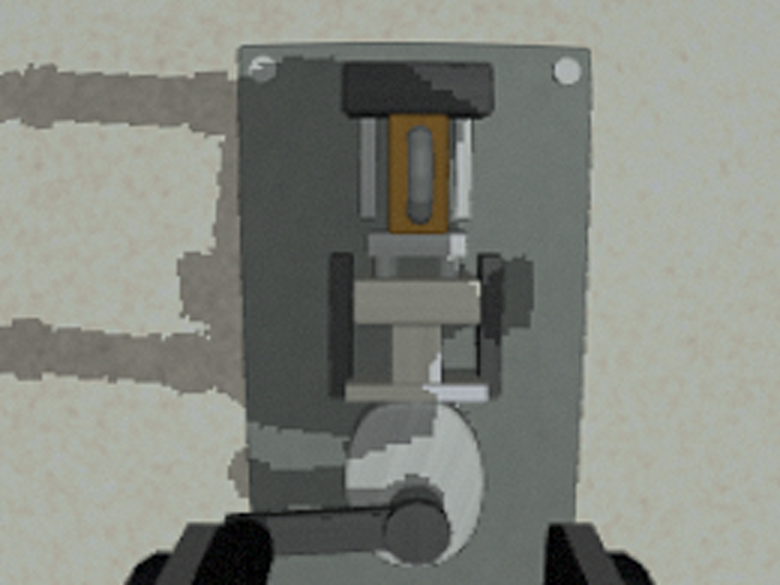

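The padlock at (419,175) is upright and clamped between anvil and jaw. The arm's slope and the cam are unchanged after a second. The last grip reading is partly hidden by a finger. I hand in the job.

```bash
python3 -c "
from bench import job_done; print(job_done())"
```

```text
the job is handed in; nothing more can be done
None
```

The larger brass padlock now stands upright, shackle up, in the nest. It is clamped between jaw and anvil, and the robot is clear of everything. I handed the job in at about 21 s of the 64 s allowed.

- **Cranking:** I turned the crank clockwise about 192° with a 25–30 N squeeze. The jaw bit at about -139°. The force then fell from 18 N to about 8 N moving (5 N at rest). I let go at about -180°, near the expected middle of the dwell.
- **After letting go:** The crank measured -180.5° and the jaw was pressed on the padlock. The last picture, a second later, showed the padlock, jaw and cam unchanged.
- **What disagreed:**
  - The wrist force read about 3–5 N above the stated loads. It never fell to the stated 1–3 N of friction, so I placed the dwell mainly by the angle after the bite.
  - The last numeric reading of the grip was partly hidden by a finger, so I relied on the picture for that check.
- **Bystanders:** I kept the plant, the tin and the screwdriver out of the arm's path, and did not measure them again at the end.

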